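Hook the hot instrument tray out of the drying rack

TASK

Take the hook from its rest, engage its nose in the eye of the hot, full instrument tray, and with the hook alone draw the tray gently and level out of the drying rack until it bears on the sprung stop with about 8 N (never over 16 N), and hold it so for a second. Then unhook, leaving the tray touching the stop, and lay the hook back on its rest. Do not touch the tray with the gripper, never push or pull it with more than 25 N, and leave the other things on the bench where they are.

Things in the scene. Friction and masses are not known exactly. Their poses are not given: they have to be found in the camera images.
- hook_grip (a point): Grip point on the axis of the hook's black handle (110 long, 22 wide, 26 high; it reaches 65 behind and 45 ahead of this point). x points along the handle to the steel shank, z up. The 8 mm round shank runs along +x to 130 ahead of this point, then bends down 26 and ends in an 8 mm thick nose slanted 5 back to the handle.
- hook_tip (a point): Near the low end of the hook's nose: 125 ahead of hook_grip and 36 below it (the metal ends 2 lower). The shank's axis is 36 above this point; the nose is 8 thick.
- rest_seat (a point): Where hook_grip lies when the hook is on its rest, 65 above the bench; axes as hook_grip. The fixed grey rest has two forked posts: under the back of the handle (50 behind, 32 mm gap) and under the shank (85 ahead, 22 mm gap); cheeks rise 13 to 16 above the supports. The middle of the handle is free for fingers; the foot below it is 10 high.
- rack: White drying rack 200 wide, 125 high, 220 deep, with two steel rails (tops 34 above the bench) that run 180 out of its mouth and side guides (46 high, 5 mm play each side of the tray). Origin on the bench in the middle of the mouth; +x points into the rack, so the tray is drawn along -x. When the hook is slackened, the stop's spring pushes the tray back a few mm until friction holds it.
- tray: Steel instrument tray, 200 long (x), 160 wide, 30 high, on the rails in the rack; weighs 0.35 to 0.6 kg with its contents and slides with unknown friction (about 1.5 to 4.5 N). Origin at the centre of its underside; its front wall is at x = -100 and starts 5 outside to 15 inside the mouth.
- eye (a point): Centre of the flat horizontal eye on the tray's front, 117 ahead (-x) of the tray's origin and 22 above its underside (about 56 above the bench). Bar 6 thick; clear opening about 32 along x and 21 along y. Below the eye there is free room down to 24 above the bench.
- stop: Sprung stop between the rails; origin and axes as the rack's. A clamped carriage carries a steel fork: two prongs 60 high at y = +-36 (56 clear between) that meet the tray's front wall and let eye and hook pass; cross bar 24 high. Its place is not measured: prongs are met 85 to 145 out from the rack's mouth. Spring 1.2 N per mm, no preload, 20 travel.
- tub: White plastic tub, 200 x 150 x 70 high, origin at the centre of its underside; a bystander.
- beaker: Glass beaker, 70 across, 95 high, origin under its centre; a bystander.
- bottle: Amber bottle, 60 across, 150 high, origin under its centre; a bystander.
- jar: Clear jar with steel lid, 70 across, 90 high, origin under its centre; a bystander.
- dish: Steel bowl, 90 across, 35 high, origin under its centre; a bystander.
- marker: Blue marker pen lying flat, 16 thick, 136 long, origin under its middle; a bystander.
- hook: The whole hook, 0.16 kg; origin and axes are those of hook_grip.
There are look-alikes about, which are no part of the job. Of the things that look like the hook, the smaller one is meant.

How it is judged:
On the way, in this order (a step that is already met when the one before it is completed fails the run):
1. the hook's tip stands in the tray's eye, below its bar (horizontal distance between hook_tip and eye below 0.016 m and z of hook_tip in the frame of eye below -0.005 m), for 0.1 s.
2. the tray, drawn by the hook in its eye, bears on the stop with more than 4 N for 0.4 s (contact force between tray and stop above 4 N and horizontal distance between hook_tip and eye below 0.02 m and z of hook_tip in the frame of eye below -0.003 m), for 0.4 s.
At the end, for the whole second after the job is handed in: The tray lies flat and still on the rails, drawn out at least 70 mm and its front still touching the sprung stop (more than 0.2 N); the hook lies on its rest, its grip point within 18 mm of the seat and level and aligned within 0.15 rad (contact force between tray and stop above 0.2 N and x of tray in the frame of rack below 0.025 m and height (world z) of tray below 0.04 m and angle between tray's own z axis and vertical below 0.05 rad and linear speed of tray below 0.01 m/s and distance between hook_grip and rest_seat below 0.018 m and angle between the x axis of hook_grip and the x axis of rest_seat, either way round below 0.15 rad and angle between hook_grip's own z axis and vertical below 0.15 rad and distance between hook_tip and eye above 0.05 m).
It fails at once if the tray presses on the stop with more than 16 N (contact force between tray and stop above 16 N).
It fails at once if the hook presses or pulls on the tray with more than 25 N (contact force between hook and tray above 25 N).
It fails at once if the gripper or arm touches the tray (contact force between any of the fingers, the arm and tray above 0.5 N).
It fails at once if the tray is tipped or lifted (angle between tray's own z axis and vertical above 0.12 rad or height (world z) of tray above 0.05 m).
It fails at once if a bystander is moved more than 20 mm (distance of any of tub, beaker, bottle, jar, dish, marker from where it was at the start of the episode above 0.02 m).
It also fails if it takes over 72 s, if anything falls off the work surface, if the arm or the gripper's body presses on something with over 40 N, if the wrist force passes 120 N, or if a joint passes its speed limit or range.

ROBOT

A 6-joint arm with a two-finger parallel gripper is mounted at the origin on the work surface. World frame = base frame: x ahead of the robot, y to its left, z up, the work surface at z = 0. Lengths are in m, angles in rad, forces in N, time in s.
With the tool pointing down it reaches from about 0.275 to 0.75 m from the base axis. Payload 10.2 kg.
Tool frame: the origin (TCP) lies midway between the tips of the shut fingers; the grasp point (between the pads) lies 19 mm behind it (r.pinch_z is the z of the grasp point in the tool frame, in m); z points along the fingers, y is the direction in which the jaws open and shut (so a half turn about z gives the same grasp; the last joint's range is limited). The gripper opens to 88 mm and grips with 3 to 60 N. Pads are 18 mm wide; open, the fingers measure 123 mm over their backs; the gripper's body (75 mm by 187 mm) begins 45 mm behind the grasp point.
Start: joints at [-1.465, 0.313, 1.498, -0, 1.331, -0.223], TCP at [0.17, -0.497, 0.239] pointing down, gripper open.
Joint ranges: [-2.94, 2.94], [-0.97, 2.17], [0.19, 2.56], [-1.23, 4.37], [0.02, 3.11], [-2.88, 2.88]. Speed limits (rad/s): [2.39, 2.39, 3.01, 3.14, 3.14, 3.14].

INTERFACE

Orientations are given as a unit quaternion [w, x, y, z].
In Python, from rig import r, capture, camera_params, ticket gives the robot as it stands.
- The arm moves only by the tool step_arm, never from a script. Its argument "steps" is a list of rows, each a list of 2 entries, a list of its own where there are three numbers: the shift along the tool's x, y, z in cm, then the turn about the tool's z in rad. In form: [[[tx, ty, tz], roll], ...]. A call has 1 to 5 rows; each row is the pose to reach, as a shift and turn from the pose commanded when the call began, along the tool's axes at that moment; what a row does not reach only later rows make up. A row lasts 1/10 s, in which the tool goes at most 50 mm and 8.59 degrees, less where a joint would pass 70% of its speed; a pose out of reach is approached as far as the arm can. A call with a gripper value outside its range is refused whole. "jaw" is the finger opening in cm, from 0 to 8.81, set as the call begins (left out, the last holds). The fingers move at their own pace and stop on an object; "force" is the grip in N (left out, the last holds). Time passes only in rows, so rows that repeat a pose let the fingers close. It gives the time, the measured TCP pose, the force and the opening at its end, in the units of the state.
- r.get_obs(): the state, without advancing time (a new reading comes with each control period).
- capture(name): name is "side" or "top"; returns the picture (400x640x3 uint8, red, green, blue); there is no depth.
- camera_params(name): a dict with "intrinsics" (3x3 intrinsics, pixels), "R" (3x3) and "t" (3): a world point X has camera coordinates R X + t. Camera axes: x right, y down, z forward; pixel columns grow to the right and rows downward; lengths in m; the calibration is good to about 2 mm. A picture is of the moment at which its call begins. camera_params takes no time and is no camera call.
- ticket.finish_job(): hands the job in, once; it reports no verdict.
The state is a dict: "time_s": time; "q": joint angles; "dq": joint speeds; "joint_efforts": joint torques, N m; "eef_pos": TCP position; "ee_rot": TCP orientation; "wrist_force": force on the tool from outside, world axes, zero at the start; "ft_torque": the same for the moment, N m; "finger_gap": finger opening in m.
Only numpy, scipy, OpenCV 4.12 (cv2) and the standard library are available. Lean on these libraries where they do the work, as an engineer would, in place of code of your own. Each camera call takes 0.05 s, during which the arm holds its last target.

## Working session

There is one attempt and no reset: what is moved stays moved. The work goes in short steps, Python scripts to look and compute and a tool call to move; the robot and the scene stay as the last step left them, time stands still between calls to the robot, and variables do not carry over. Pictures are saved under pics/ and viewed, and the job is handed in when it is done.

Besides the shell and the picture viewer there is one more tool, called after "Call:" by a JSON object that holds its "fn" and its "kwargs", one argument or row to a line. step_arm: Moves the arm, as the interface text tells. Its arguments: {"type":"object","properties":{"steps":{"type":"array"},"jaw":{"type":"number"},"force":{"type":"number"}},"required":["steps"]}

```bash
ls; mkdir -p pics; python3 - <<'E'
from rig import r,capture,camera_params,ticket
import cv2,numpy as np
np.set_printoptions(precision=4,suppress=True)
for n in ("side","top"):
    im=capture(n); cv2.imwrite(f"pics/{n}0.png",im[:,:,::-1])
    p=camera_params(n); print(n,p["intrinsics"],p["R"],p["t"], -p["R"].T@p["t"])
print(r.get_obs(), r.pinch_z)
E
```

```text
pics
side [[449.8183   0.     323.1947]
 [  0.     449.8183 205.2977]
 [  0.       0.       1.    ]] [[ 0.9777 -0.2097  0.0124]
 [-0.1524 -0.7488 -0.6451]
 [ 0.1445  0.6288 -0.764 ]] [-0.5541  0.0605  1.3676] [ 0.3534 -0.9308  1.0908]
top [[494.0267   0.     320.9601]
 [  0.     494.0267 207.6443]
 [  0.       0.       1.    ]] [[ 0.0075 -0.9998  0.0163]
 [-0.9909 -0.0096 -0.1346]
 [ 0.1347 -0.0152 -0.9908]] [-0.1073  0.5532  1.5025] [ 0.3465 -0.0792  1.5649]
{'time_s': 0.1, 'q': array([-1.4654,  0.3133,  1.4983, -0.    ,  1.331 , -0.2234]), 'dq': array([ 0.0014, -0.0011, -0.0012,  0.0002,  0.0019, -0.0009]), 'joint_efforts': array([  0.0035, -40.2809, -25.264 ,   0.0697,   0.0343,  -0.0001]), 'eef_pos': array([ 0.1695, -0.4967,  0.2382]), 'ee_rot': array([-0.0006,  0.9865,  0.1637,  0.    ]), 'wrist_force': array([0.1043, 0.0184, 0.1719]), 'ft_torque': array([-0.0284, -0.0064, -0.0432]), 'finger_gap': 0.08814460289310118} -0.0187
```

View pics/side0.png

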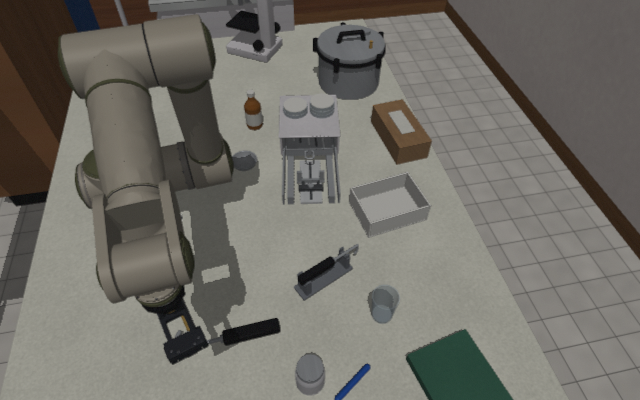

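View pics/top0.png

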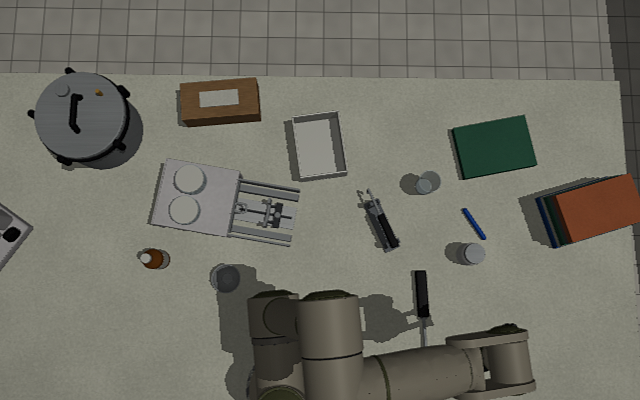

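The hook on its rest is at about (380,220) in the top view and (320,270) in the side view. The larger look-alike lies at (422,295) in top. The rack mouth is at about (240,207) in top. I'll zoom in next.

```bash
python3 - <<'E'
import cv2
t=cv2.imread("pics/top0.png"); s=cv2.imread("pics/side0.png")
def z(im,x0,y0,x1,y1,k,n): cv2.imwrite(n,cv2.resize(im[y0:y1,x0:x1],None,fx=k,fy=k,interpolation=cv2.INTER_CUBIC))
z(t,340,180,420,260,7,"pics/t_hook.png"); z(t,225,165,315,255,6,"pics/t_rack.png")
z(s,285,235,365,305,8,"pics/s_hook.png"); z(s,265,120,355,210,6,"pics/s_rack.png")
E
```

```text
(no output)
```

View pics/t_hook.png

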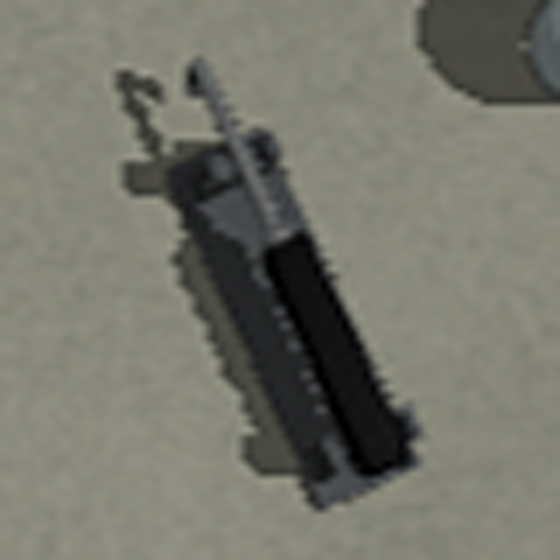

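View pics/s_hook.png

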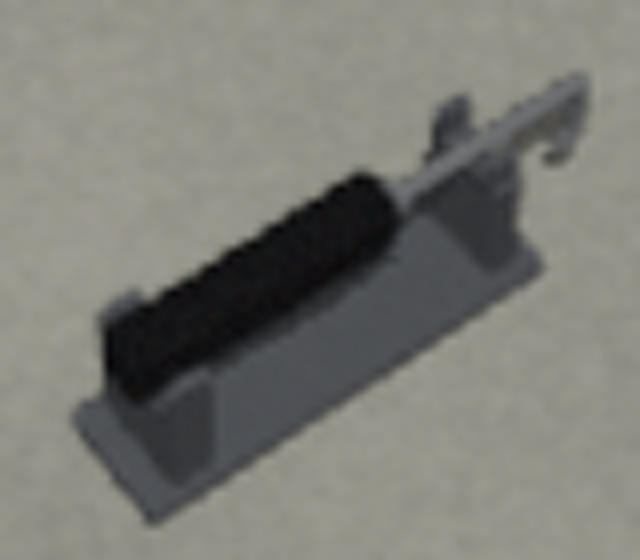

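View pics/t_rack.png

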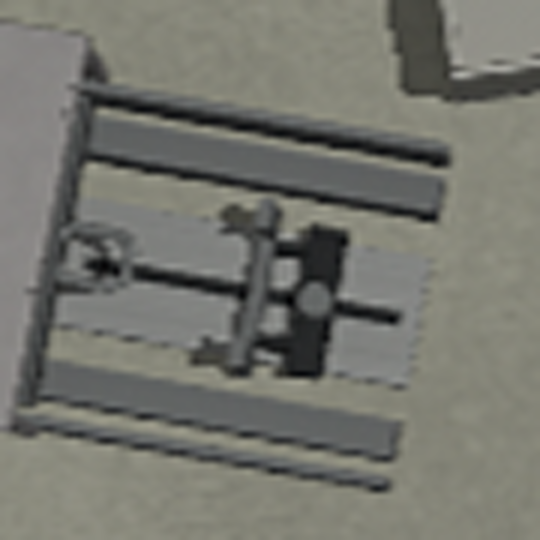

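View pics/s_rack.png

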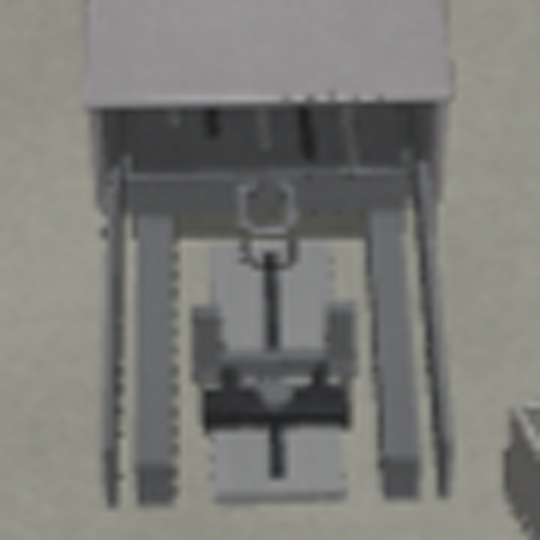

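```bash
cat > h.py <<'E'
import numpy as np,cv2
from rig import r,capture,camera_params,ticket
from scipy.optimize import least_squares
from scipy.spatial.transform import Rotation as Rn
np.set_printoptions(precision=4,suppress=True)
CP={n:camera_params(n) for n in("top","side")}
def proj(n,X):
    c=CP[n]; Y=np.atleast_2d(X)@c["R"].T+c["t"]; y=Y@c["intrinsics"].T; return y[:,:2]/y[:,2:]
def T(p,L): # p=x,y,yaw ; local pts in m, z abs
    L=np.atleast_2d(L); c,s=np.cos(p[2]),np.sin(p[2])
    return np.c_[p[0]+c*L[:,0]-s*L[:,1],p[1]+s*L[:,0]+c*L[:,1],L[:,2]]
def fit(obs,p0):
    f=lambda p:np.concatenate([(proj(n,T(p,np.array(l)/1e3))[0]-px) for n,l,px in obs])
    s=least_squares(f,p0,loss='soft_l1'); return s.x,s.fun.reshape(-1,2)
def tri(obs,x0=(0.3,0,.05)):
    s=least_squares(lambda x:np.concatenate([proj(n,x)[0]-np.array(px) for n,px in obs]),x0); return s.x,s.fun
def ray(n,px,z):
    s=least_squares(lambda x:proj(n,[x[0],x[1],z])[0]-np.array(px),(.3,0)); return s.x
def crop(im,x0,y0,x1,y1,k,n): cv2.imwrite(n,cv2.resize(im[y0:y1,x0:x1],None,fx=k,fy=k,interpolation=cv2.INTER_CUBIC)[:,:,::-1])
E
cat > f1.py <<'E'
from h import *
a=lambda u,v:np.array([u/7-.43+340,v/7-.43+180]); b=lambda u,v:np.array([u/8-.44+285,v/8-.44+235])
c=lambda u,v:np.array([u/6-.42+225,v/6-.42+165]); d=lambda u,v:np.array([u/6-.42+265,v/6-.42+120])
H=[("top",(45,0,78),a(284,244)),("top",(-65,0,78),a(388,465)),("top",(134,0,67),a(196,60)),
("side",(134,0,65),b(585,90)),("side",(125,0,27),b(556,160))]
ph,fh=fit(H,(.33,-.2,1.2)); print("hook",ph,"\n",fh)
R=[("top",(-180,0,34),c(418.5,320.75)),("top",(0,100,125),c(92,37)),("top",(0,-100,125),c(10,432)),
("side",(0,100,125),d(86,105)),("side",(0,-100,125),d(450,102)),("side",(-180,0,34),d(278,465))]
pr,fr=fit(R,(.35,.1,1.6)); print("rack",pr,"\n",fr)
e,fe=tri([("top",c(97,257)),("side",d(267,208))]); print("eye",e,fe)
c0,s0=np.cos(pr[2]),np.sin(pr[2]); dd=e[:2]-pr[:2]; print("eye in rack",c0*dd[0]+s0*dd[1],-s0*dd[0]+c0*dd[1])
E
python3 f1.py
```

```text
hook [ 0.4891 -0.3005  0.4138] 
 [[ 0.1734 -0.2118]
 [ 0.2617  1.546 ]
 [ 0.4411  0.1472]
 [ 0.2012 -0.9649]
 [ 0.3951 -0.4742]]
rack [0.5514 0.1569 1.4123] 
 [[  0.3122  -0.5823]
 [-13.3403  66.5175]
 [ 13.2225 -65.79  ]
 [ -1.2052   0.2678]
 [  0.1478  -0.8248]
 [  0.1019   0.0284]]
eye [0.5493 0.1439 0.0596] [-0.0053  0.0754  0.0803 -0.0151]
eye in rack -0.013243144151620643 5.6029914593055345e-05
```

```bash
sed -i 's/("top",(0,100,125),c(92,37)),("top",(0,-100,125),c(10,432))/("top",(0,-100,125),c(92,37)),("top",(0,100,125),c(10,432))/' f1.py
cat >> f1.py <<'E'
def box(x0,x1,y0,y1,z0,z1):
    P=np.array([[x,y,z] for x in(x0,x1) for y in(y0,y1) for z in(z0,z1)])/1e3
    return [(P[i],P[j]) for i in range(8) for j in range(i+1,8) if bin(i^j).count('1')==1]
hs=box(-65,45,-11,11,52,78)+box(45,134,-4,4,61,69)+[(np.array([130,0,39])/1e3,np.array([125,0,27])/1e3)]
rs=box(-180,0,-85,85,0,46)+box(0,220,-100,100,0,125)+box(-180,-1,-1,1,34,34)
def ov(im,n,segs,p,x0,y0,x1,y1,k,out,extra=()):
    o=cv2.resize(im[y0:y1,x0:x1],None,fx=k,fy=k,interpolation=cv2.INTER_CUBIC)
    for A,B in segs:
        q=proj(n,T(p,np.array([A,B])))
        q=((q-[x0,y0]+.5)*k).astype(int); cv2.line(o,tuple(map(int,q[0])),tuple(map(int,q[1])),(0,0,255),1,cv2.LINE_AA)
    cv2.imwrite(out,o)
t=cv2.imread("pics/top0.png"); s=cv2.imread("pics/side0.png")
ov(t,"top",hs,ph,340,180,420,260,7,"pics/o1.png");ov(s,"side",hs,ph,285,235,365,305,7,"pics/o2.png")
ov(t,"top",rs,pr,225,165,315,255,6,"pics/o3.png");ov(s,"side",rs,pr,265,120,355,210,6,"pics/o4.png")
f=lambda x:cv2.resize(cv2.imread(x),(400,300) if 0 else (400,400 if x!='pics/o2.png' else 350))
A=[f(f"pics/o{i}.png") for i in(1,2,3,4)]; A[1]=cv2.copyMakeBorder(A[1],0,50,0,0,cv2.BORDER_CONSTANT)
cv2.imwrite("pics/oh.png",np.hstack(A[:2]));cv2.imwrite("pics/or.png",np.hstack(A[2:]))
E
python3 f1.py
```

```text
hook [ 0.4891 -0.3005  0.4138] 
 [[ 0.1734 -0.2118]
 [ 0.2617  1.546 ]
 [ 0.4411  0.1472]
 [ 0.2012 -0.9649]
 [ 0.3951 -0.4742]]
rack [0.5527 0.1567 1.3977] 
 [[ 0.2477 -0.1809]
 [ 0.1381 -0.3107]
 [-0.0652  0.1415]
 [-0.7749 -0.0373]
 [ 0.5969 -0.528 ]
 [-0.3058  0.0458]]
eye [0.5493 0.1439 0.0596] [-0.0053  0.0754  0.0803 -0.0151]
eye in rack -0.013224393341720741 0.0012153703542014858
```

View pics/oh.png

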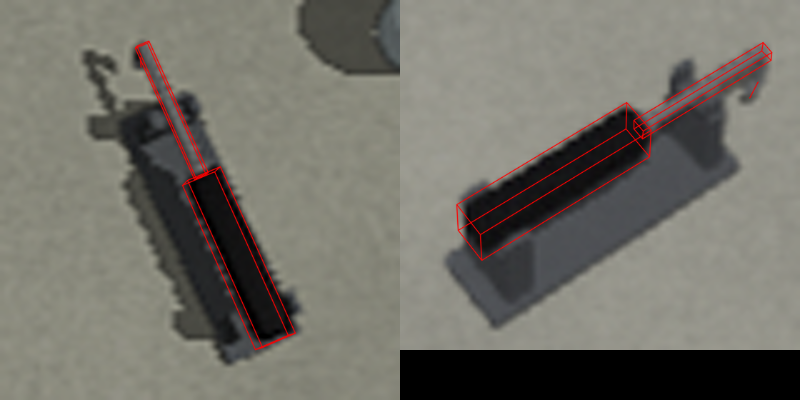

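View pics/or.png

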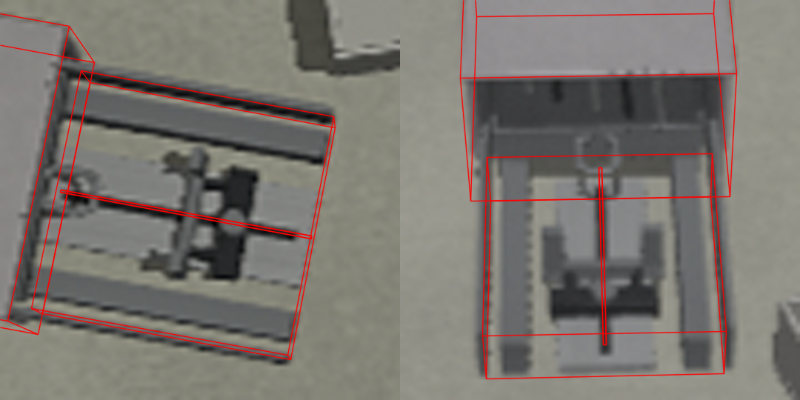

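```bash
cat >> h.py <<'E'
HOOK=np.array([.4891,-.3005,.4138]); RACK=np.array([.5527,.1567,1.3977])
def goto(xy,z,yaw,o=None):
    "shift in cm and roll from measured pose; z = TCP height"
    o=o or r.get_obs(); w,x,y,zz=o["ee_rot"]; R=Rn.from_quat([x,y,zz,w]).as_matrix()
    cy=np.arctan2(R[1,0],R[0,0]); d=R.T@(np.array([*xy,z])-o["eef_pos"])
    print("shift cm",d*100,"roll",-(((yaw-cy)+np.pi)%(2*np.pi)-np.pi),"yaw",cy,"t",o["time_s"])
    return R
def rackpt(x,y=0): return T(RACK,[[x,y,0]])[0][:2]
def inrack(p):
    c,s=np.cos(RACK[2]),np.sin(RACK[2]); d=np.array(p[:2])-RACK[:2]; return np.array([c*d[0]+s*d[1],-s*d[0]+c*d[1]])
def state(o=None):
    o=o or r.get_obs(); c,s=np.cos(RACK[2]),np.sin(RACK[2]); F=o["wrist_force"]
    print("t",round(o["time_s"],2),"rack",inrack(o["eef_pos"]),"z",o["eef_pos"][2],"F(rx,ry,z)",c*F[0]+s*F[1],-s*F[0]+c*F[1],F[2],"M",o["ft_torque"],"gap",o["finger_gap"])
E
python3 - <<'E'
from h import *
goto(HOOK[:2],.13,HOOK[2])
c=lambda u,v:np.array([u/6-.42+225,v/6-.42+165])
for p in [(268,205),(238,370),(255,285),(315,300)]: print(inrack(ray("top",c(*p),.06)))
E
```

```text
shift cm [36.5805 -8.2331 10.8426] roll -0.08501380878522635 yaw 0.3287861912147736 t 0.1
[-0.0939 -0.0413]
[-0.0953  0.0448]
[-0.0953  0.0005]
[-0.1269  0.0025]
```

Call:
{"fn": "step_arm", "kwargs": {
  "steps": [
    [[5, -1, 0], -0.03],
    [[10, -2.2, 0], -0.06],
    [[15, -3.4, 0], -0.085],
    [[20, -4.5, 0], -0.085],
    [[25, -5.6, 1], -0.085]
  ],
  "jaw": 8.8,
  "force": 50
}}

```text
time_s: 0.6
eef_pos: [0.3838, -0.3657, 0.2306]
ee_rot: [0.001, 0.979, 0.205, 0.0]
wrist_force: [1.1, -0.9, -0.3]
finger_gap: 0.0882
```

Call:
{"fn": "step_arm", "kwargs": {
  "steps": [
    [[4, -0.9, 2], 0],
    [[8, -1.8, 4], 0],
    [[11, -2.4, 6], 0],
    [[11.6, -2.6, 8], 0],
    [[11.6, -2.6, 8.5], 0]
  ]
}}

```text
time_s: 1.1
eef_pos: [0.4777, -0.2948, 0.1426]
ee_rot: [-0.002, 0.978, 0.206, -0.001]
wrist_force: [-0.5, 0.1, -0.3]
finger_gap: 0.0885
```

```bash
python3 - <<'E'
from h import *
goto(HOOK[:2],.051,HOOK[2])
a=capture("side");b=capture("top")
crop(a,265,210,395,310,5,"pics/s1.png"); crop(b,330,170,430,270,5,"pics/t1.png")
E
```

```text
shift cm [0.8247 1.0215 9.1573] roll 0.001904288697943901 yaw 0.4157042886979438 t 1.1
```

View pics/s1.png

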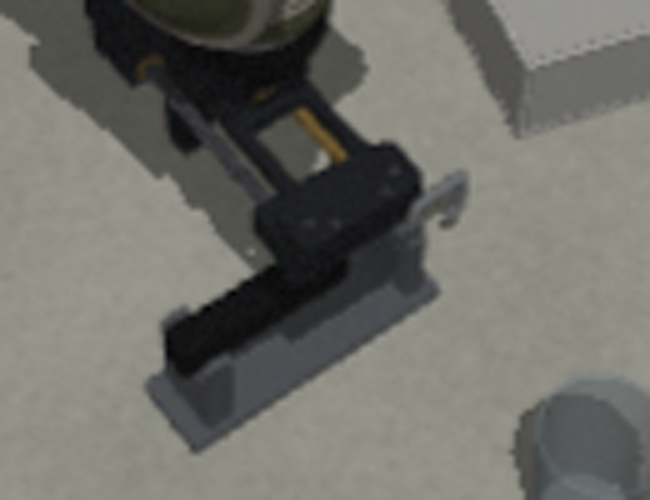

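```bash
python3 - <<'E'
from h import *
goto(HOOK[:2],.051,HOOK[2])
E
```

```text
shift cm [0.9179 0.8599 9.3502] roll -0.00013782283477192792 yaw 0.41366217716522813 t 1.2
```

Call:
{"fn": "step_arm", "kwargs": {
  "steps": [
    [[0.5, 0.5, 1], 0],
    [[0.9, 0.9, 3], 0],
    [[0.9, 0.9, 5.5], 0],
    [[0.9, 0.9, 7.5], 0],
    [[0.9, 0.9, 7.5], 0]
  ]
}}

```text
time_s: 1.7
eef_pos: [0.4887, -0.301, 0.068]
ee_rot: [-0.001, 0.979, 0.205, -0.001]
wrist_force: [0.1, -0.4, 0.4]
finger_gap: 0.0883
```

```bash
python3 - <<'E'
from h import *
goto(HOOK[:2],.051,HOOK[2])
a=capture("side");b=capture("top")
crop(a,265,210,395,310,5,"pics/s2.png"); crop(b,330,170,430,270,5,"pics/t2.png")
E
```

```text
shift cm [ 0.0546 -0.0217  1.6983] roll -0.0010887798485104128 yaw 0.4127112201514898 t 1.7
```

View pics/s2.png

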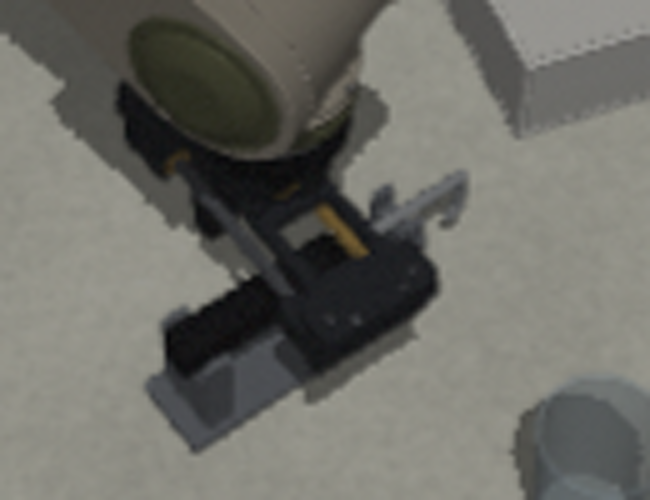

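The fingers straddle the handle, with the near one at about (360,310) in the crop. I'll lower and close.

Call:
{"fn": "step_arm", "kwargs": {
  "steps": [
    [[0, 0, 1], 0],
    [[0, 0, 1.7], 0],
    [[0, 0, 1.7], 0],
    [[0, 0, 1.7], 0],
    [[0, 0, 1.7], 0]
  ]
}}

```text
time_s: 2.3
eef_pos: [0.4898, -0.3011, 0.0533]
ee_rot: [0.0, 0.979, 0.205, 0.0]
wrist_force: [-0.2, -0.1, -0.3]
finger_gap: 0.0882
```

Call:
{"fn": "step_arm", "kwargs": {
  "steps": [
    [[0, 0, 0], 0],
    [[0, 0, 0], 0],
    [[0, 0, 0], 0],
    [[0, 0, 0], 0],
    [[0, 0, 0], 0]
  ],
  "jaw": 1.5,
  "force": 50
}}

```text
time_s: 2.8
eef_pos: [0.4897, -0.301, 0.053]
ee_rot: [-0.0, 0.979, 0.205, -0.0]
wrist_force: [-1.0, 0.6, 0.6]
finger_gap: 0.0502
```

Call:
{"fn": "step_arm", "kwargs": {
  "steps": [
    [[0, 0, 0], 0],
    [[0, 0, 0], 0],
    [[0, 0, 0], 0],
    [[0, 0, 0], 0],
    [[0, 0, 0], 0]
  ]
}}

```text
time_s: 3.3
eef_pos: [0.4897, -0.301, 0.053]
ee_rot: [0.0, 0.979, 0.205, 0.0]
wrist_force: [0.3, 0.1, -0.1]
finger_gap: 0.0213
```

```bash
python3 - <<'E'
from h import *
print(r.get_obs()); goto(HOOK[:2],.051,HOOK[2])
E
```

```text
{'time_s': 3.3, 'q': array([-0.7549,  0.6247,  1.5455,  0.    ,  0.9713,  0.4022]), 'dq': array([-0.0009, -0.0002, -0.0024, -0.0017, -0.0002,  0.0005]), 'joint_efforts': array([  0.0349, -48.9842, -20.5301,   0.0549,  -0.0067,  -0.02  ]), 'eef_pos': array([ 0.4897, -0.301 ,  0.053 ]), 'ee_rot': array([0.    , 0.9787, 0.2054, 0.    ]), 'wrist_force': array([ 0.3198,  0.0858, -0.0602]), 'ft_torque': array([-0.0378,  0.0295, -0.0241]), 'finger_gap': 0.021349419663044836}
shift cm [-0.0337 -0.0672  0.1972] roll -9.811027654782478e-05 yaw 0.4137018897234521 t 3.3
```

Call:
{"fn": "step_arm", "kwargs": {
  "steps": [
    [[0, 0, -0.5], 0],
    [[0, 0, -1.5], 0],
    [[0, 0, -3], 0],
    [[0, 0, -5.5], 0],
    [[0, 0, -8], 0]
  ]
}}

```text
time_s: 3.8
eef_pos: [0.4896, -0.3009, 0.1344]
ee_rot: [-0.0, 0.979, 0.205, -0.0]
wrist_force: [0.3, 0.2, -1.6]
finger_gap: 0.0213
```

Call:
{"fn": "step_arm", "kwargs": {
  "steps": [
    [[0, 0, -1.5], 0],
    [[0, 0, -2], 0],
    [[0, 0, -2], 0]
  ]
}}

```text
time_s: 4.1
eef_pos: [0.4898, -0.301, 0.1536]
ee_rot: [0.0, 0.979, 0.205, 0.0]
wrist_force: [-0.9, 0.6, -1.8]
finger_gap: 0.0214
```

```bash
python3 - <<'E'
from h import *
o=r.get_obs(); print(o["eef_pos"],o["wrist_force"],o["finger_gap"])
a=capture("side");b=capture("top")
crop(a,265,170,395,270,5,"pics/s3.png"); crop(b,330,140,430,240,5,"pics/t3.png")
# target above the eye: tip 3 cm above; grip at eye-125 along rack
eye=np.array([.5493,.1439]); u=np.array([np.cos(RACK[2]),np.sin(RACK[2])])
goto(eye-.127*u,.153,RACK[2])
E
```

```text
[ 0.4898 -0.301   0.1536] [-0.8892  0.5787 -1.797 ] 0.021438678612090617
shift cm [ 16.3304 -27.7241  -0.0518] roll -0.9839773006553214 yaw 0.4137226993446787 t 4.2
```

View pics/s3.png

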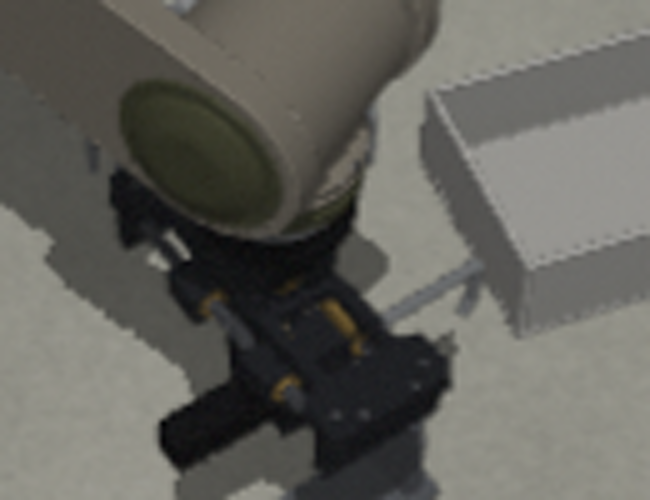

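Call:
{"fn": "step_arm", "kwargs": {
  "steps": [
    [[2, -2, 0], -0.1],
    [[4, -6, 0], -0.22],
    [[7, -10, 0], -0.35],
    [[10, -14, 0], -0.48],
    [[12, -18, 0], -0.6]
  ]
}}

```text
time_s: 4.7
eef_pos: [0.5272, -0.0856, 0.1521]
ee_rot: [-0.001, 0.873, 0.488, -0.0]
wrist_force: [0.6, -0.2, -2.1]
finger_gap: 0.0217
```

```bash
cat >> h.py <<'E'
EYE=np.array([.5493,.1439]); U=np.array([np.cos(RACK[2]),np.sin(RACK[2])])
E
python3 - <<'E'
from h import *
goto(EYE-.127*U,.13,RACK[2])
E
```

```text
shift cm [ 8.906  -5.4504  2.2146] roll -0.3784009894779512 yaw 1.0192990105220485 t 4.7
```

Call:
{"fn": "step_arm", "kwargs": {
  "steps": [
    [[2, -1.2, 0], -0.1],
    [[4, -2.4, 0], -0.2],
    [[6, -3.5, 0.5], -0.3],
    [[8, -4.7, 1.0], -0.37],
    [[8, -4.7, 1.5], -0.37]
  ]
}}

```text
time_s: 5.2
eef_pos: [0.529, 0.007, 0.1369]
ee_rot: [-0.001, 0.769, 0.64, -0.0]
wrist_force: [0.6, -0.3, -1.6]
finger_gap: 0.0214
```

Call:
{"fn": "step_arm", "kwargs": {
  "steps": [
    [[0, 0, 0], 0],
    [[0, 0, 0], 0]
  ]
}}

```text
time_s: 5.4
eef_pos: [0.5295, 0.004, 0.1376]
ee_rot: [-0.0, 0.771, 0.637, -0.0]
wrist_force: [0.7, 0.3, -1.8]
finger_gap: 0.0216
```

```bash
python3 - <<'E'
from h import *
goto(EYE-.127*U,.13,RACK[2])
a=capture("side");b=capture("top")
cv2.imwrite("pics/s4f.png",a[:,:,::-1])
crop(a,255,100,385,220,6,"pics/s4.png"); crop(b,215,155,325,255,7,"pics/t4.png")
E
```

```text
shift cm [ 1.4107 -0.48    0.7649] roll -0.015665926713572365 yaw 1.3820340732864276 t 5.4
```

View pics/s4.png

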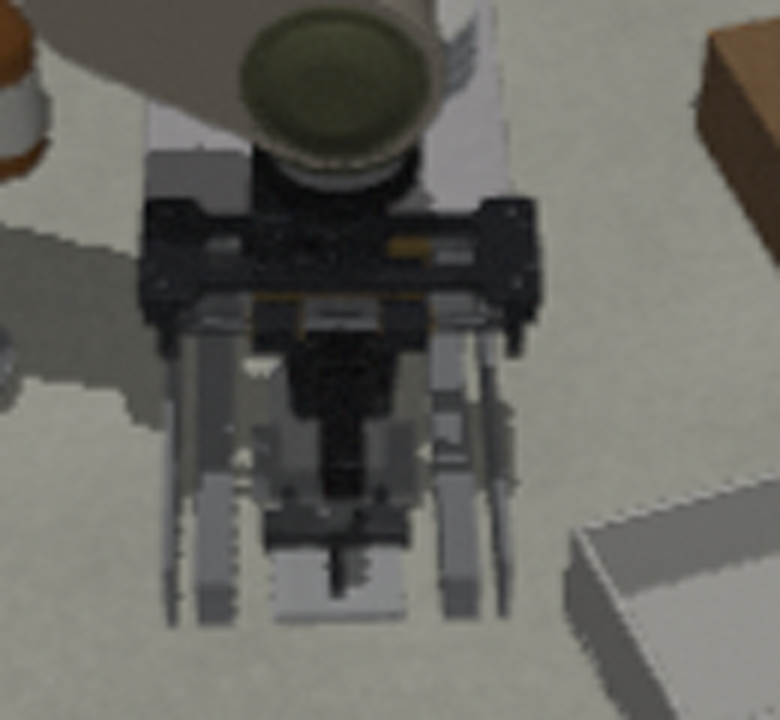

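View pics/t4.png

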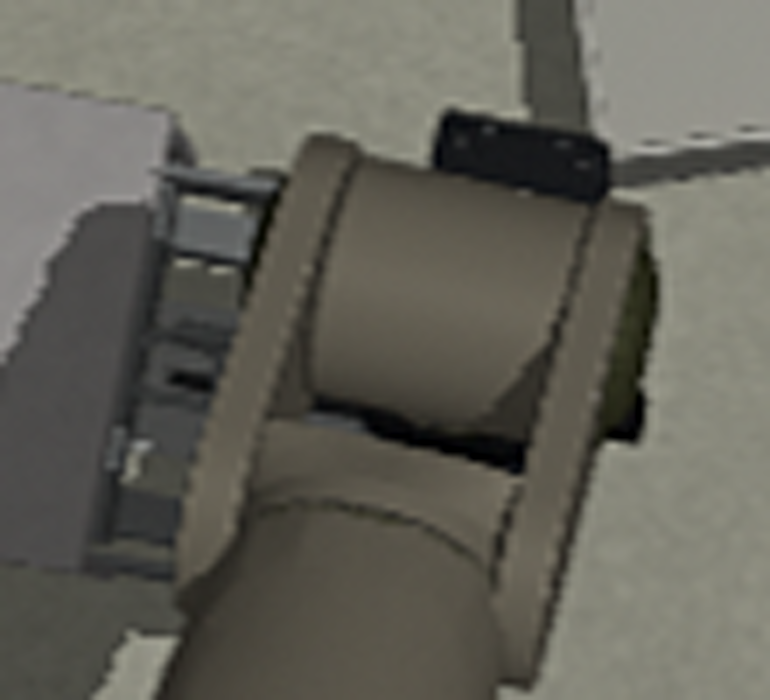

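Call:
{"fn": "step_arm", "kwargs": {
  "steps": [
    [[0.7, -0.25, 0.8], -0.015],
    [[1.3, -0.48, 1.6], -0.015],
    [[1.3, -0.48, 1.9], -0.015],
    [[1.3, -0.48, 1.9], -0.015]
  ]
}}

```text
time_s: 5.9
eef_pos: [0.5269, 0.0188, 0.1183]
ee_rot: [-0.0, 0.765, 0.644, -0.0]
wrist_force: [0.0, 0.4, -1.5]
finger_gap: 0.0213
```

```bash
python3 - <<'E'
from h import *
o=r.get_obs(); goto(EYE-.125*U,.07,RACK[2])
b=capture("top"); a=capture("side")
b=np.clip(b.astype(float)*2,0,255).astype(np.uint8)
crop(b,220,180,270,240,10,"pics/t5.png")
w=o["ee_rot"]; p=o["eef_pos"]
tip=np.r_[p[:2]+.125*U,p[2]-.024]; 
for n,P in [("tip",tip),("shankend",tip+np.r_[U*.009,.036]),("eye",np.r_[EYE,.0586])]: q=proj("top",P)[0]; print(n,P,q,(q-[220,180]+.5)*10)
E
```

```text
shift cm [0.2101 0.0545 4.8287] roll 0.0014483147094588311 yaw 1.3991483147094588 t 5.9
tip [0.5485 0.1419 0.0943] [239.7136 206.1983] [202.1362 266.9831]
shankend [0.55   0.1508 0.1303] [234.8876 203.9526] [153.8759 244.5265]
eye [0.5493 0.1439 0.0586] [240.7781 207.5204] [212.7806 280.204 ]
```

View pics/t5.png

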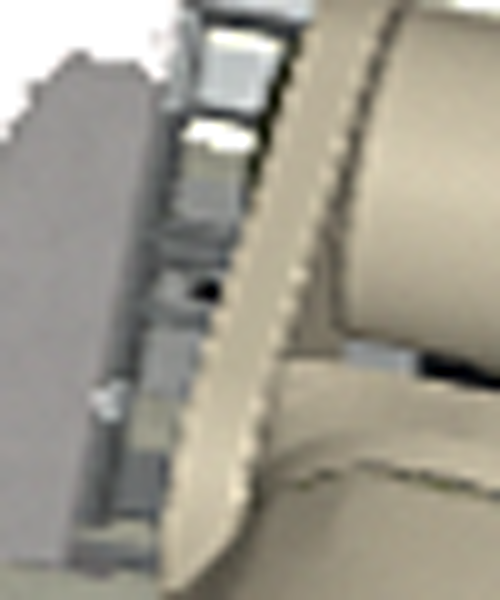

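The shank end is seen at about (158,245) in the crop, against a prediction of (154,245). The eye, with its dark hole, is at (208,290). The two line up, so I'll lower with force checks.

Call:
{"fn": "step_arm", "kwargs": {
  "steps": [
    [[0.1, 0, 1.2], 0],
    [[0.2, 0.05, 2.4], 0],
    [[0.2, 0.05, 3.0], 0],
    [[0.2, 0.05, 3.3], 0],
    [[0.2, 0.05, 3.3], 0]
  ]
}}

```text
time_s: 6.5
eef_pos: [0.5279, 0.0204, 0.0855]
ee_rot: [-0.0, 0.765, 0.644, -0.0]
wrist_force: [0.4, 0.0, -0.6]
finger_gap: 0.0212
```

```bash
python3 - <<'E'
from h import *
o=r.get_obs(); goto(EYE-.125*U,.071,RACK[2]); state()
E
```

```text
shift cm [ 0.0319 -0.0212  1.4465] roll 0.001046302217769135 yaw 1.398746302217769 t 6.5
t 6.5 rack [-0.1385  0.0009] z 0.08546464908475888 F(rx,ry,z) 0.12497214774051982 -0.42484369530246335 -0.5589769290573365 M [-0.0114 -0.1056 -0.0045] gap 0.02122627677664849
```

Call:
{"fn": "step_arm", "kwargs": {
  "steps": [
    [[0, 0, 0.3], 0],
    [[0, 0, 0.5], 0],
    [[0, 0, 0.5], 0]
  ]
}}

```text
time_s: 6.8
eef_pos: [0.528, 0.0204, 0.0808]
ee_rot: [-0.0, 0.765, 0.644, -0.0]
wrist_force: [-0.2, 0.2, -1.6]
finger_gap: 0.0217
```

```bash
python3 - <<'E'
from h import *
state()
E
```

```text
t 6.8 rack [-0.1385  0.0008] z 0.08083839686128115 F(rx,ry,z) 0.14171275669662672 0.19063091429340454 -1.5606964426087513 M [-0.0554 -0.0687 -0.0245] gap 0.02174745252116207
```

No contact yet. I'll continue down.

Call:
{"fn": "step_arm", "kwargs": {
  "steps": [
    [[0, 0, 0.3], 0],
    [[0, 0, 0.5], 0],
    [[0, 0, 0.5], 0]
  ]
}}

```text
time_s: 7.1
eef_pos: [0.528, 0.0204, 0.0757]
ee_rot: [-0.0, 0.765, 0.644, -0.0]
wrist_force: [-1.4, -0.5, -1.1]
finger_gap: 0.0213
```

Call:
{"fn": "step_arm", "kwargs": {
  "steps": [
    [[0, 0, 0.2], 0],
    [[0, 0, 0.5], 0],
    [[0, 0, 0.5], 0],
    [[0, 0, 0.5], 0]
  ]
}}

```text
time_s: 7.5
eef_pos: [0.5281, 0.0204, 0.0709]
ee_rot: [-0.0, 0.765, 0.644, -0.0]
wrist_force: [0.1, -0.3, -1.5]
finger_gap: 0.0216
```

```bash
python3 - <<'E'
from h import *
state()
b=capture("top"); 
crop(np.clip(b.astype(float)*2,0,255).astype(np.uint8),220,180,270,240,10,"pics/t6.png")
crop(capture("side"),255,100,355,200,7,"pics/s6.png")
E
```

```text
t 7.5 rack [-0.1385  0.0008] z 0.07089188589338521 F(rx,ry,z) -0.2479626442894845 -0.1174579387159829 -1.4885984650199686 M [ 0.0145 -0.0808 -0.0248] gap 0.0216163203983344
```

View pics/t6.png

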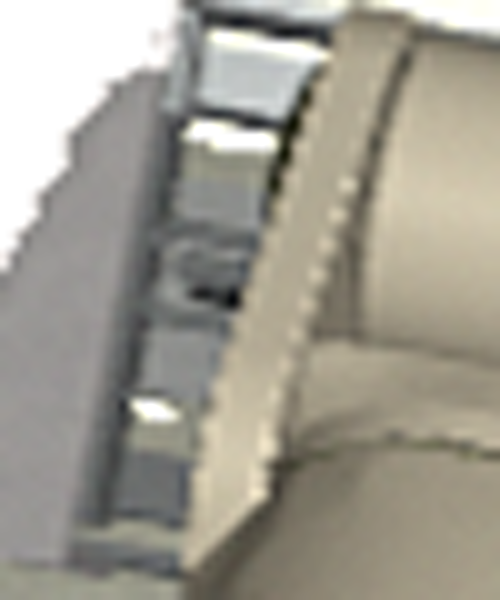

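View pics/s6.png

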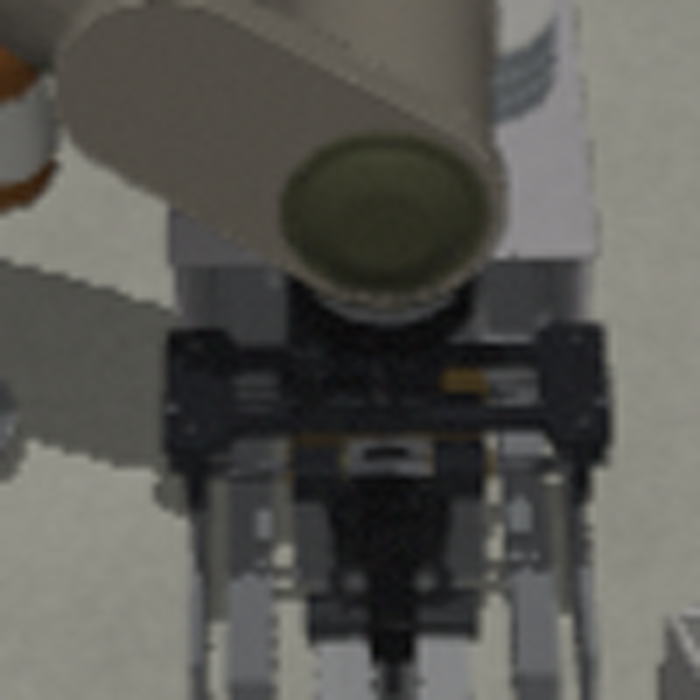

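The shank now lies inside the eye outline (shank at about rows 250-275, eye at 230-320 in the crop), with no contact force. I'll start drawing.

Call:
{"fn": "step_arm", "kwargs": {
  "steps": [
    [[-0.3, 0, 0], 0],
    [[-0.6, 0, 0], 0],
    [[-0.9, 0, 0], 0],
    [[-1.2, 0, 0], 0],
    [[-1.5, 0, 0], 0]
  ]
}}

```text
time_s: 8.1
eef_pos: [0.5255, 0.0055, 0.0709]
ee_rot: [-0.0, 0.765, 0.644, 0.0]
wrist_force: [0.5, 2.0, -1.9]
finger_gap: 0.0215
```

```bash
python3 - <<'E'
from h import *
state()
E
```

```text
t 8.1 rack [-0.1536  0.0008] z 0.07094400112004737 F(rx,ry,z) 2.075350388016548 -0.10586327384295213 -1.9003344310635297 M [ 0.2668 -0.0753 -0.0432] gap 0.021490428465057537
```

Contact after about 13-15 mm, with a pull of about 2 N. I'll keep drawing smoothly.

Call:
{"fn": "step_arm", "kwargs": {
  "steps": [
    [[-0.4, 0, 0], 0],
    [[-0.8, 0, 0], 0],
    [[-1.2, 0, 0], 0],
    [[-1.6, 0, 0], 0],
    [[-2.0, 0, 0], 0]
  ]
}}

```text
time_s: 8.6
eef_pos: [0.522, -0.0144, 0.0709]
ee_rot: [-0.0, 0.765, 0.644, -0.0]
wrist_force: [0.3, 2.5, -1.6]
finger_gap: 0.0216
```

```bash
python3 - <<'E'
from h import *
state()
E
```

```text
t 8.6 rack [-0.1738  0.0007] z 0.07094480884200019 F(rx,ry,z) 2.526688207523127 0.09824972388850689 -1.6296435638039417 M [ 0.2371 -0.0835 -0.0046] gap 0.0216357709293688
```

Call:
{"fn": "step_arm", "kwargs": {
  "steps": [
    [[-0.5, 0, 0], 0],
    [[-1, 0, 0], 0],
    [[-1.5, 0, 0], 0],
    [[-2, 0, 0], 0],
    [[-2.5, 0, 0], 0]
  ]
}}

```text
time_s: 9.1
eef_pos: [0.5177, -0.0391, 0.0709]
ee_rot: [-0.0, 0.765, 0.644, 0.0]
wrist_force: [0.2, 1.8, -2.0]
finger_gap: 0.0218
```

```bash
python3 - <<'E'
from h import *
state()
crop(capture("top"),215,155,315,255,6,"pics/t7.png")
E
```

```text
t 9.1 rack [-0.1989  0.0007] z 0.07094737185187812 F(rx,ry,z) 1.8410789428844059 0.08596866312625437 -2.0444297332746704 M [ 0.2344 -0.1097 -0.0289] gap 0.021784718639955132
```

View pics/t7.png

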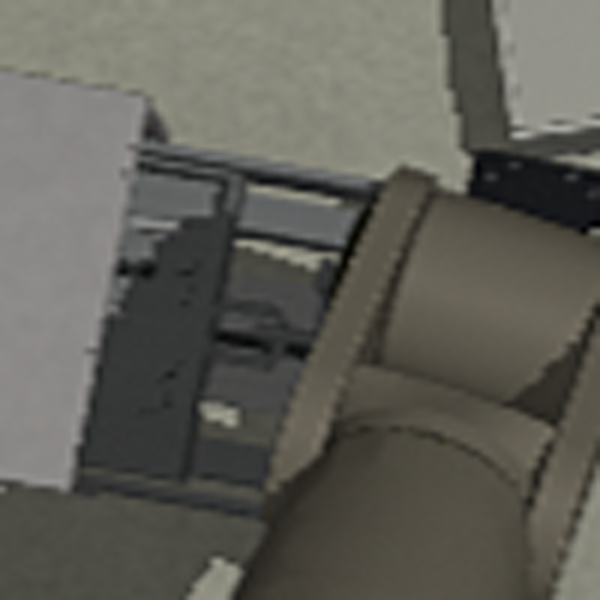

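The tray is sliding out (front wall at about column 220 in the crop). Friction is about 2 N.

Call:
{"fn": "step_arm", "kwargs": {
  "steps": [
    [[-0.5, 0, 0], 0],
    [[-1, 0, 0], 0],
    [[-1.5, 0, 0], 0],
    [[-1.9, 0, 0], 0],
    [[-2.2, 0, 0], 0]
  ]
}}

```text
time_s: 9.65
eef_pos: [0.514, -0.0608, 0.071]
ee_rot: [-0.0, 0.765, 0.644, -0.0]
wrist_force: [0.3, 0.8, -1.9]
finger_gap: 0.022
```

```bash
python3 - <<'E'
from h import *
state()
E
```

```text
t 9.65 rack [-0.2209  0.0007] z 0.07096747062257244 F(rx,ry,z) 0.7885866565402022 -0.1432804529790314 -1.905212217824449 M [ 0.1745 -0.084   0.0272] gap 0.02195749945777467
```

Call:
{"fn": "step_arm", "kwargs": {
  "steps": [
    [[-0.2, 0, 0], 0],
    [[-0.4, 0, 0], 0],
    [[-0.6, 0, 0], 0],
    [[-0.8, 0, 0], 0],
    [[-1.0, 0, 0], 0]
  ]
}}

```text
time_s: 10.15
eef_pos: [0.5123, -0.0704, 0.071]
ee_rot: [-0.0, 0.765, 0.644, 0.0]
wrist_force: [0.1, 1.8, -1.7]
finger_gap: 0.0215
```

```bash
python3 - <<'E'
from h import *
state()
E
```

```text
t 10.15 rack [-0.2306  0.0007] z 0.07097566014455259 F(rx,ry,z) 1.8255175483359134 0.2543233502448014 -1.6500211516030334 M [ 0.1586 -0.137  -0.0152] gap 0.02151250746932108
```

Call:
{"fn": "step_arm", "kwargs": {
  "steps": [
    [[-0.2, 0, 0], 0],
    [[-0.4, 0, 0], 0],
    [[-0.6, 0, 0], 0]
  ]
}}

```text
time_s: 10.45
eef_pos: [0.5113, -0.0763, 0.071]
ee_rot: [-0.0, 0.765, 0.644, -0.0]
wrist_force: [0.1, 1.9, -2.5]
finger_gap: 0.0217
```

```bash
python3 - <<'E'
from h import *
state()
E
```

```text
t 10.45 rack [-0.2366  0.0007] z 0.07095727995243564 F(rx,ry,z) 1.8909261769795616 0.20776965477006765 -2.5017112215236477 M [ 0.1687 -0.1395 -0.0386] gap 0.0217204102823111
```

Call:
{"fn": "step_arm", "kwargs": {
  "steps": [
    [[-0.15, 0, 0], 0],
    [[-0.3, 0, 0], 0]
  ]
}}

```text
time_s: 10.65
eef_pos: [0.5108, -0.0792, 0.071]
ee_rot: [0.0, 0.765, 0.644, -0.0]
wrist_force: [-0.0, 1.2, -1.6]
finger_gap: 0.0217
```

```bash
python3 - <<'E'
from h import *
state()
E
```

```text
t 10.65 rack [-0.2396  0.0006] z 0.07096396217885394 F(rx,ry,z) 1.1538916494620766 0.24995229647336886 -1.6060306598177676 M [ 0.1607 -0.1009  0.0224] gap 0.021655897551335658
```

Call:
{"fn": "step_arm", "kwargs": {
  "steps": [
    [[-0.15, 0, 0], 0],
    [[-0.3, 0, 0], 0]
  ]
}}

```text
time_s: 10.85
eef_pos: [0.5103, -0.0822, 0.071]
ee_rot: [-0.0, 0.765, 0.644, -0.0]
wrist_force: [-1.1, 1.5, -1.6]
finger_gap: 0.0215
```

```bash
python3 - <<'E'
from h import *
state()
E
```

```text
t 10.85 rack [-0.2426  0.0006] z 0.07096695822025534 F(rx,ry,z) 1.342864141563586 1.3035830205814718 -1.6067875203401278 M [ 0.2401 -0.097  -0.0097] gap 0.021474788750289707
```

Call:
{"fn": "step_arm", "kwargs": {
  "steps": [
    [[-0.15, 0, 0], 0],
    [[-0.3, 0, 0], 0]
  ]
}}

```text
time_s: 11.05
eef_pos: [0.5098, -0.0851, 0.071]
ee_rot: [-0.0, 0.765, 0.644, 0.0]
wrist_force: [0.1, 1.8, -2.6]
finger_gap: 0.0215
```

```bash
python3 - <<'E'
from h import *
state()
E
```

```text
t 11.05 rack [-0.2456  0.0006] z 0.07095818279885327 F(rx,ry,z) 1.7820222858517514 0.1871277590712408 -2.577187083523964 M [ 0.2088 -0.1669  0.0175] gap 0.021527512867260155
```

Call:
{"fn": "step_arm", "kwargs": {
  "steps": [
    [[-0.15, 0, 0], 0],
    [[-0.2, 0, 0], 0]
  ]
}}

```text
time_s: 11.25
eef_pos: [0.5094, -0.087, 0.0709]
ee_rot: [-0.0, 0.765, 0.644, 0.0]
wrist_force: [1.1, 2.9, -3.2]
finger_gap: 0.0215
```

```bash
python3 - <<'E'
from h import *
state()
crop(np.clip(capture("top")*1.6,0,255).astype(np.uint8),215,155,315,255,6,"pics/t8.png")
E
```

```text
t 11.25 rack [-0.2475  0.0007] z 0.07092108765251603 F(rx,ry,z) 3.099882309527336 -0.6171810499100823 -3.1531665434315563 M [ 0.3752 -0.1439  0.0081] gap 0.021465857904709555
```

View pics/t8.png

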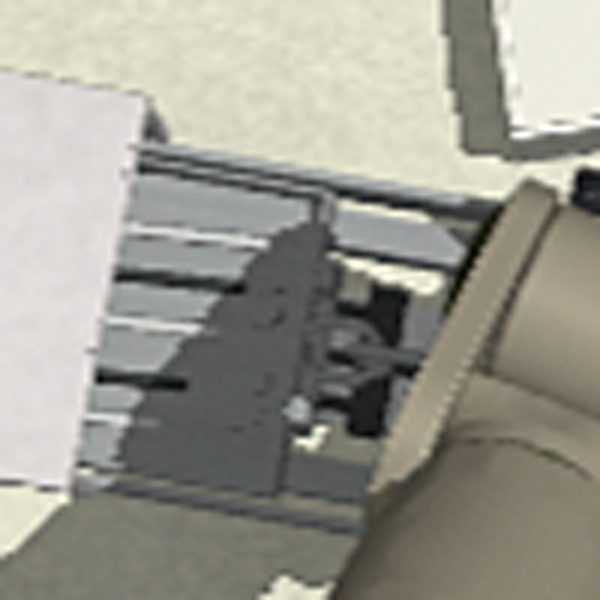

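The tray front has just met the prongs (about column 330 in the crop) and the force is rising. I'll go on in 2 mm steps.

Call:
{"fn": "step_arm", "kwargs": {
  "steps": [
    [[-0.1, 0, 0], 0],
    [[-0.2, 0, 0], 0],
    [[-0.2, 0, 0], 0]
  ]
}}

```text
time_s: 11.6
eef_pos: [0.5091, -0.0888, 0.0709]
ee_rot: [-0.0, 0.765, 0.644, 0.0]
wrist_force: [0.8, 3.3, -2.0]
finger_gap: 0.0215
```

```bash
python3 - <<'E'
from h import *
state()
E
```

```text
t 11.6 rack [-0.2494  0.0007] z 0.07091810996817462 F(rx,ry,z) 3.351304620337344 -0.21038821607979097 -1.9588174166714394 M [ 0.5055 -0.2535 -0.0287] gap 0.02150077822879479
```

Call:
{"fn": "step_arm", "kwargs": {
  "steps": [
    [[-0.1, 0, 0], 0],
    [[-0.2, 0, 0], 0],
    [[-0.2, 0, 0], 0]
  ]
}}

```text
time_s: 11.9
eef_pos: [0.5087, -0.0907, 0.0709]
ee_rot: [-0.0, 0.765, 0.644, 0.0]
wrist_force: [0.1, 4.8, -2.1]
finger_gap: 0.0217
```

```bash
python3 - <<'E'
from h import *
state()
E
```

```text
t 11.9 rack [-0.2513  0.0007] z 0.07088894236020998 F(rx,ry,z) 4.737579378112635 0.7111937485988308 -2.058944452441855 M [ 0.7718 -0.2695 -0.1046] gap 0.021659116460266154
```

Call:
{"fn": "step_arm", "kwargs": {
  "steps": [
    [[-0.1, 0, 0], 0],
    [[-0.1, 0, 0], 0]
  ]
}}

```text
time_s: 12.1
eef_pos: [0.5085, -0.0915, 0.0708]
ee_rot: [-0.0, 0.765, 0.644, 0.0]
wrist_force: [0.7, 5.9, -1.9]
finger_gap: 0.0215
```

```bash
python3 - <<'E'
from h import *
state()
for i in range(3): capture("top"); state()
E
```

```text
t 12.1 rack [-0.2521  0.0008] z 0.07083644360356847 F(rx,ry,z) 5.941966238371481 0.31275796405846923 -1.8529895103907021 M [ 0.9192 -0.3056 -0.0001] gap 0.021548493645705654
t 12.15 rack [-0.2521  0.0008] z 0.07085094752542867 F(rx,ry,z) 5.704739168683944 -0.14468524790116766 -2.437802910914546 M [ 0.9013 -0.2865 -0.0374] gap 0.02134504295622097
t 12.2 rack [-0.2521  0.0008] z 0.07083682121415077 F(rx,ry,z) 6.128853962698495 -0.4197249085705006 -3.785962208198282 M [ 0.9426 -0.2865 -0.0429] gap 0.021777354540749853
t 12.25 rack [-0.2521  0.0008] z 0.07084256928932502 F(rx,ry,z) 5.98281956100847 -0.35703625084646573 -2.7129702494167054 M [ 0.9647 -0.3193 -0.0345] gap 0.02161017205342379
```

Call:
{"fn": "step_arm", "kwargs": {
  "steps": [
    [[-0.1, 0, 0], 0],
    [[-0.2, 0, 0], 0],
    [[-0.2, 0, 0], 0]
  ]
}}

```text
time_s: 12.55
eef_pos: [0.5081, -0.0932, 0.0708]
ee_rot: [-0.001, 0.765, 0.644, 0.0]
wrist_force: [1.7, 7.6, -3.4]
finger_gap: 0.0214
```

```bash
python3 - <<'E'
from h import *
state()
for i in range(3): capture("top"); state()
E
```

```text
t 12.55 rack [-0.2538  0.0009] z 0.07077571030988693 F(rx,ry,z) 7.743526058983758 -0.4087152288510203 -3.430842846816557 M [ 1.1595 -0.4006 -0.0456] gap 0.02138197784064145
t 12.6 rack [-0.2538  0.0008] z 0.07077477818305655 F(rx,ry,z) 8.449234834772739 -1.3520307614780553 -3.175280304587497 M [ 1.2358 -0.4041 -0.1387] gap 0.02183702581259121
t 12.65 rack [-0.2538  0.0008] z 0.0708010132169674 F(rx,ry,z) 7.840403086711921 -0.4410025487743645 -2.5588048795042333 M [ 1.1687 -0.3664 -0.0603] gap 0.021464075379839666
t 12.7 rack [-0.2538  0.0008] z 0.07077280716513326 F(rx,ry,z) 7.620235719639242 -0.9032924171953902 -3.3766219253307588 M [ 1.12   -0.3874 -0.0782] gap 0.021860416069606467
```

Call:
{"fn": "step_arm", "kwargs": {
  "steps": [
    [[-0.1, 0, 0], 0],
    [[-0.17, 0, 0], 0],
    [[-0.17, 0, 0], 0],
    [[-0.17, 0, 0], 0],
    [[-0.17, 0, 0], 0]
  ]
}}

```text
time_s: 13.2
eef_pos: [0.5079, -0.0946, 0.0707]
ee_rot: [-0.001, 0.765, 0.644, 0.0]
wrist_force: [1.4, 8.9, -3.8]
finger_gap: 0.0218
```

```bash
python3 - <<'E'
from h import *
state()
for i in range(3): capture("top"); state()
E
```

```text
t 13.2 rack [-0.2552  0.0009] z 0.07070537438316696 F(rx,ry,z) 9.00800902251193 0.12991621209965643 -3.814707881960861 M [ 1.4706 -0.4682 -0.0806] gap 0.021792018778115187
t 13.25 rack [-0.2552  0.0009] z 0.07070424504193774 F(rx,ry,z) 9.953162881913055 -0.10895381267590198 -3.3568164363672577 M [ 1.4494 -0.4492 -0.121 ] gap 0.021671147134490913
t 13.3 rack [-0.2552  0.0009] z 0.07069292638942555 F(rx,ry,z) 10.578356336048156 -0.0934805758785151 -3.2027101462572363 M [ 1.4352 -0.4422 -0.0179] gap 0.02162316226076095
t 13.35 rack [-0.2552  0.0009] z 0.07070509051205369 F(rx,ry,z) 10.156485876396506 -0.2643283818383104 -3.1044134815863558 M [ 1.4612 -0.4823 -0.0894] gap 0.021176120070881883
```

Call:
{"fn": "step_arm", "kwargs": {
  "steps": [
    [[0, 0, 0], 0],
    [[0, 0, 0], 0],
    [[0, 0, 0], 0],
    [[0, 0, 0], 0],
    [[0, 0, 0], 0]
  ]
}}

```text
time_s: 13.85
eef_pos: [0.5079, -0.0946, 0.0707]
ee_rot: [-0.001, 0.765, 0.644, 0.0]
wrist_force: [1.3, 9.7, -3.7]
finger_gap: 0.0218
```

Call:
{"fn": "step_arm", "kwargs": {
  "steps": [
    [[0, 0, 0], 0],
    [[0, 0, 0], 0],
    [[0, 0, 0], 0],
    [[0, 0, 0], 0],
    [[0, 0, 0], 0]
  ]
}}

```text
time_s: 14.35
eef_pos: [0.5078, -0.0946, 0.0707]
ee_rot: [-0.001, 0.765, 0.644, 0.0]
wrist_force: [2.4, 10.0, -3.6]
finger_gap: 0.0216
```

```bash
python3 - <<'E'
from h import *
state()
crop(np.clip(capture("top")*1.6,0,255).astype(np.uint8),215,155,315,255,6,"pics/t9.png")
crop(capture("side"),235,100,355,200,6,"pics/s9.png")
state()
E
```

```text
t 14.35 rack [-0.2552  0.0009] z 0.07071771846524567 F(rx,ry,z) 10.2755762894794 -0.6546094876614486 -3.584272332396451 M [ 1.4612 -0.4932 -0.0864] gap 0.021559638511285444
t 14.45 rack [-0.2552  0.0009] z 0.07071933016844864 F(rx,ry,z) 9.314014874611063 -1.1928797303295093 -4.438960783138698 M [ 1.4446 -0.4402 -0.0608] gap 0.021627458568193102
```

View pics/t9.png

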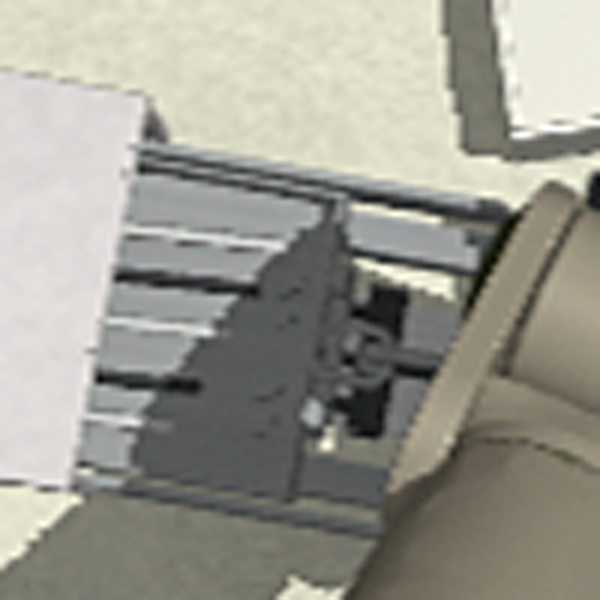

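View pics/s9.png

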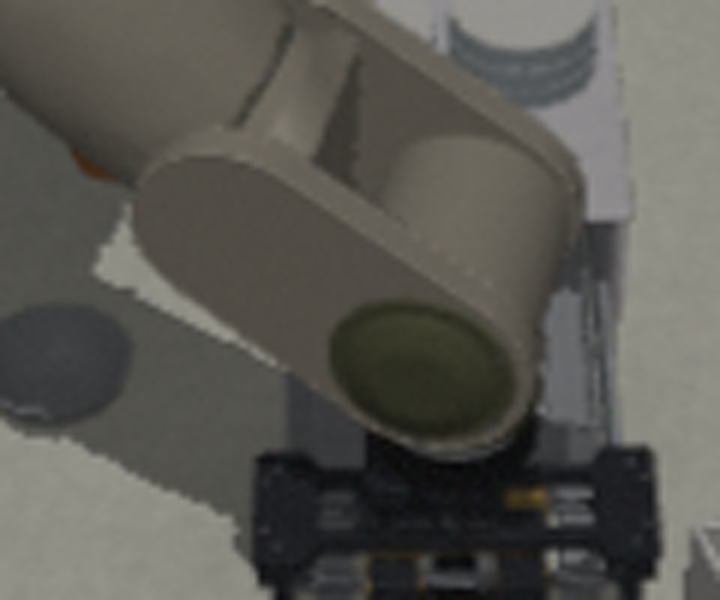

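Held for over 1 s at about 10 N total, so about 8 N on the stop. Now I'll slacken slowly.

Call:
{"fn": "step_arm", "kwargs": {
  "steps": [
    [[0.1, 0, 0], 0],
    [[0.2, 0, 0], 0],
    [[0.3, 0, 0], 0],
    [[0.4, 0, 0], 0],
    [[0.5, 0, 0], 0]
  ]
}}

```text
time_s: 14.95
eef_pos: [0.5088, -0.0905, 0.0709]
ee_rot: [-0.0, 0.765, 0.644, -0.0]
wrist_force: [1.2, 4.2, -1.5]
finger_gap: 0.0221
```

```bash
python3 - <<'E'
from h import *
state()
E
```

```text
t 14.95 rack [-0.2511  0.0006] z 0.07094167652696592 F(rx,ry,z) 4.310510809417891 -0.4198024608551778 -1.4985290630251085 M [ 0.5282 -0.1934 -0.0033] gap 0.022142076371512723
```

Call:
{"fn": "step_arm", "kwargs": {
  "steps": [
    [[0.1, 0, 0], 0],
    [[0.2, 0, 0], 0],
    [[0.3, 0, 0], 0],
    [[0.4, 0, 0], 0],
    [[0.5, 0, 0], 0]
  ]
}}

```text
time_s: 15.45
eef_pos: [0.5098, -0.0859, 0.0711]
ee_rot: [0.0, 0.765, 0.644, -0.0]
wrist_force: [0.3, -0.2, -2.7]
finger_gap: 0.0216
```

```bash
python3 - <<'E'
from h import *
state(); capture("side"); state()
E
```

```text
t 15.45 rack [-0.2464  0.0005] z 0.07106535489073638 F(rx,ry,z) -0.0972300746198403 -0.31546184292325186 -2.6873757455567366 M [-0.0658 -0.0572  0.0415] gap 0.02158506001515053
t 15.5 rack [-0.2462  0.0005] z 0.07105830032294404 F(rx,ry,z) -0.10031965373230395 -0.6512133630179815 -1.4351403541214078 M [-0.0309 -0.0621  0.059 ] gap 0.02166542892098736
```

Call:
{"fn": "step_arm", "kwargs": {
  "steps": [
    [[0.2, 0, 0], 0],
    [[0.4, 0, 0], 0],
    [[0.6, 0, 0], 0],
    [[0.8, 0, 0], 0],
    [[0.9, 0, 0], 0]
  ]
}}

```text
time_s: 16.0
eef_pos: [0.5112, -0.0766, 0.0709]
ee_rot: [-0.0, 0.765, 0.644, -0.0]
wrist_force: [-0.6, -1.2, -2.2]
finger_gap: 0.0217
```

```bash
python3 - <<'E'
from h import *
state(); b=capture("top")
crop(np.clip(b*1.6,0,255).astype(np.uint8),245,185,305,240,11,"pics/t10.png")
state()
E
```

```text
t 16.0 rack [-0.2369  0.0007] z 0.07093841367977911 F(rx,ry,z) -1.3129177726395218 0.41763778035794175 -2.166744152602715 M [-0.008  -0.0805 -0.0091] gap 0.021715250517685917
t 16.05 rack [-0.2369  0.0007] z 0.07094968916107999 F(rx,ry,z) -0.21676616486243575 -0.2695180981326967 -1.1329411267022844 M [-0.0064 -0.1162 -0.0051] gap 0.021304203856657277
```

View pics/t10.png

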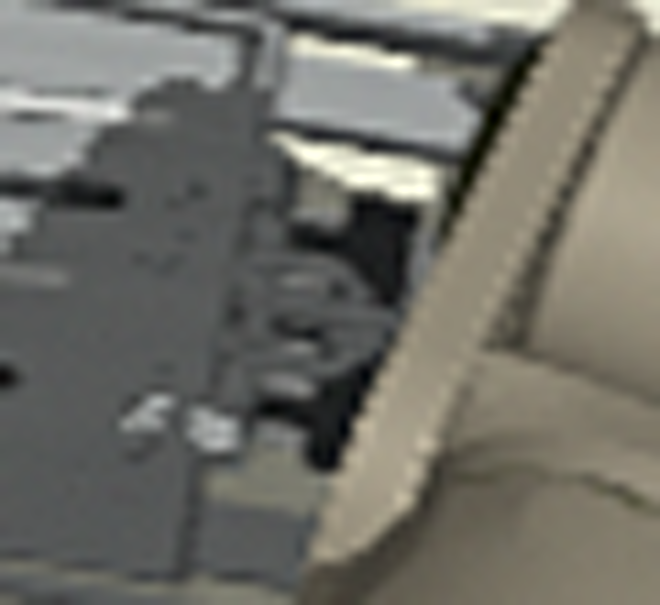

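Unloaded: the shank is in mid-eye (about (320,320) in the crop) and the moment is near zero. Now I'll lift.

Call:
{"fn": "step_arm", "kwargs": {
  "steps": [
    [[0, 0, -0.3], 0],
    [[0, 0, -0.6], 0],
    [[0, 0, -0.9], 0],
    [[0, 0, -1.2], 0]
  ]
}}

```text
time_s: 16.45
eef_pos: [0.5113, -0.0769, 0.0833]
ee_rot: [0.0, 0.765, 0.644, 0.0]
wrist_force: [0.6, -0.1, -1.6]
finger_gap: 0.0216
```

```bash
python3 - <<'E'
from h import *
state()
E
```

```text
t 16.45 rack [-0.2372  0.0006] z 0.08334980900565662 F(rx,ry,z) 0.04447812269635249 -0.564795934866535 -1.5601765425574277 M [-0.0444 -0.0538 -0.0193] gap 0.021581859408016626
```

Call:
{"fn": "step_arm", "kwargs": {
  "steps": [
    [[0, 0, -0.5], 0],
    [[0, 0, -1.5], 0],
    [[0, 0, -3], 0],
    [[0, 0, -5], 0],
    [[0, 0, -7], 0]
  ]
}}

```text
time_s: 16.95
eef_pos: [0.5111, -0.0768, 0.1544]
ee_rot: [0.0, 0.765, 0.644, 0.0]
wrist_force: [-0.2, 0.6, -1.2]
finger_gap: 0.0213
```

```bash
python3 - <<'E'
from h import *
state()
goto((.4897,-.301),.153,.4137)
E
```

```text
t 16.95 rack [-0.2372  0.0007] z 0.15436599618866412 F(rx,ry,z) 0.5625769951654547 0.3321719711759361 -1.180788066580099 M [-0.081  -0.0776 -0.0243] gap 0.02129700220249179
shift cm [-22.452    1.7243   0.1379] roll 0.9850694113622973 yaw 1.398769411362297 t 16.95
```

Call:
{"fn": "step_arm", "kwargs": {
  "steps": [
    [[-2, 0, 0], 0.08],
    [[-5, 0.3, 0], 0.2],
    [[-8, 0.6, 0], 0.34],
    [[-11, 0.9, 0], 0.48],
    [[-14, 1.1, 0], 0.6]
  ]
}}

```text
time_s: 17.45
eef_pos: [0.4979, -0.2179, 0.1538]
ee_rot: [0.0, 0.922, 0.386, 0.0]
wrist_force: [1.1, -0.5, -2.3]
finger_gap: 0.0219
```

Call:
{"fn": "step_arm", "kwargs": {
  "steps": [
    [[0, 0, 0], 0.1],
    [[0, 0, 0], 0.2],
    [[0, 0, 0], 0.3],
    [[0, 0, 0], 0.38],
    [[0, 0, 0], 0.38]
  ]
}}

```text
time_s: 17.95
eef_pos: [0.4981, -0.2167, 0.1536]
ee_rot: [0.0, 0.978, 0.208, 0.0]
wrist_force: [0.5, -0.8, -0.8]
finger_gap: 0.0219
```

```bash
python3 - <<'E'
from h import *
goto((.4897,-.301),.123,.4137)
b=capture("top")
crop(np.clip(b*1.6,0,255).astype(np.uint8),225,165,315,255,7,"pics/t11.png")
E
```

```text
shift cm [-4.1934  7.3592  3.0637] roll 0.00439173757153144 yaw 0.4180917375715316 t 17.95
```

View pics/t11.png

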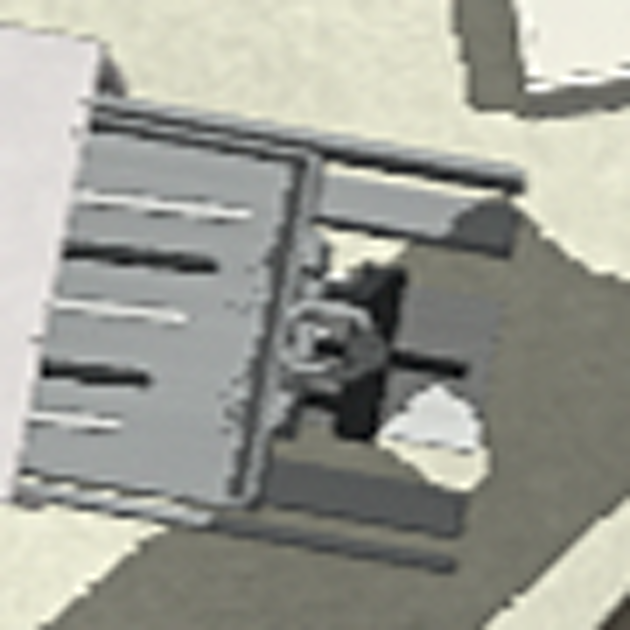

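The tray is out and its front bears on the prongs (at about (315,250) and (285,400) in the crop). The eye is free at (325,340). Next I'll return the hook.

Call:
{"fn": "step_arm", "kwargs": {
  "steps": [
    [[-1.2, 2, 0], 0.004],
    [[-2.6, 4.5, 0], 0.004],
    [[-3.8, 6.5, 1], 0.004],
    [[-4.2, 7.36, 2], 0.004],
    [[-4.2, 7.36, 3], 0.004]
  ]
}}

```text
time_s: 18.5
eef_pos: [0.4894, -0.3015, 0.1222]
ee_rot: [-0.0, 0.979, 0.206, -0.0]
wrist_force: [0.7, 0.0, -1.1]
finger_gap: 0.0216
```

Call:
{"fn": "step_arm", "kwargs": {
  "steps": [
    [[0, 0, 0], 0],
    [[0, 0, 0], 0]
  ]
}}

```text
time_s: 18.7
eef_pos: [0.4899, -0.2999, 0.123]
ee_rot: [-0.0, 0.978, 0.207, -0.0]
wrist_force: [-0.9, -0.2, -1.6]
finger_gap: 0.0212
```

```bash
python3 - <<'E'
from h import *
goto((.4897,-.301),.053,.4137); state()
a=capture("side");b=capture("top")
crop(a,265,190,395,310,5,"pics/s12.png"); crop(b,330,160,430,260,5,"pics/t12.png")
E
```

```text
shift cm [-0.0594  0.097   6.9959] roll 0.002548286027376001 yaw 0.41624828602737596 t 18.7
t 18.7 rack [-0.4606 -0.0168] z 0.1229594968819807 F(rx,ry,z) -0.34399735467308323 0.824135728893385 -1.5623976260868828 M [-0.014   0.0006 -0.0141] gap 0.02121501536972935
```

View pics/s12.png

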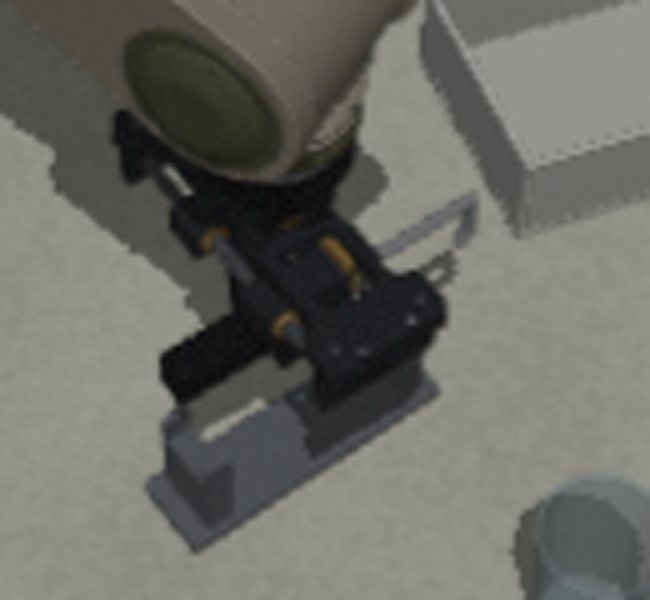

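The hook hangs level over its rest. I'll lower it.

Call:
{"fn": "step_arm", "kwargs": {
  "steps": [
    [[0, 0.1, 1.5], 0],
    [[-0.05, 0.1, 3], 0],
    [[-0.05, 0.1, 4.2], 0],
    [[-0.05, 0.1, 5], 0],
    [[-0.05, 0.1, 5.4], 0]
  ]
}}

```text
time_s: 19.3
eef_pos: [0.4896, -0.3019, 0.0685]
ee_rot: [-0.0, 0.979, 0.206, -0.0]
wrist_force: [0.0, 0.7, -2.2]
finger_gap: 0.0217
```

```bash
python3 - <<'E'
from h import *
goto((.4897,-.301),.053,.4137); state()
E
```

```text
shift cm [ 0.0446 -0.0737  1.5501] roll 0.0013933187942059 yaw 0.4150933187942061 t 19.3
t 19.3 rack [-0.4626 -0.0168] z 0.06850056331790569 F(rx,ry,z) 0.7237680427257562 0.0834537189619936 -2.179381994288452 M [-0.0037  0.0537  0.009 ] gap 0.02167554090423287
```

Call:
{"fn": "step_arm", "kwargs": {
  "steps": [
    [[0, 0, 0.4], 0],
    [[0, 0, 0.8], 0],
    [[0, 0, 1.1], 0],
    [[0, 0, 1.2], 0]
  ]
}}

```text
time_s: 19.7
eef_pos: [0.4896, -0.3021, 0.0568]
ee_rot: [-0.0, 0.979, 0.206, -0.0]
wrist_force: [-0.3, -0.5, -1.2]
finger_gap: 0.0217
```

```bash
python3 - <<'E'
from h import *
goto((.4897,-.301),.053,.4137); state()
E
```

```text
shift cm [ 0.0569 -0.0923  0.3771] roll 0.0010708957635610084 yaw 0.4147708957635611 t 19.7
t 19.7 rack [-0.4628 -0.0168] z 0.056771376651456214 F(rx,ry,z) -0.5538344504798766 0.17230749448189264 -1.1728575753517303 M [ 0.0099  0.0373 -0.0095] gap 0.021680611624198452
```

Call:
{"fn": "step_arm", "kwargs": {
  "steps": [
    [[0.05, -0.08, 0.15], 0],
    [[0.05, -0.08, 0.3], 0],
    [[0.05, -0.08, 0.35], 0]
  ]
}}

```text
time_s: 20.0
eef_pos: [0.4897, -0.3011, 0.0534]
ee_rot: [0.0, 0.979, 0.206, -0.0]
wrist_force: [0.8, -0.9, -1.0]
finger_gap: 0.0218
```

```bash
python3 - <<'E'
from h import *
goto((.4897,-.301),.053,.4137); state()
E
```

```text
shift cm [ 0.0022 -0.0136  0.0402] roll 0.0011711751304366302 yaw 0.41487117513043653 t 20.0
t 20.0 rack [-0.4618 -0.0168] z 0.05340175866999146 F(rx,ry,z) -0.7855397549210643 -0.9437582693487486 -0.9766771891798738 M [-0.0075 -0.0527  0.0181] gap 0.02178058638024762
```

Call:
{"fn": "step_arm", "kwargs": {
  "steps": [
    [[0, 0, 0.05], 0],
    [[0, 0, 0.05], 0],
    [[0, 0, 0.05], 0],
    [[0, 0, 0.05], 0],
    [[0, 0, 0.05], 0]
  ],
  "jaw": 6
}}

```text
time_s: 20.5
eef_pos: [0.4898, -0.3012, 0.053]
ee_rot: [0.0, 0.979, 0.206, 0.0]
wrist_force: [0.4, -0.5, -0.1]
finger_gap: 0.0587
```

Call:
{"fn": "step_arm", "kwargs": {
  "steps": [
    [[0, 0, 0], 0],
    [[0, 0, 0], 0],
    [[0, 0, 0], 0],
    [[0, 0, 0], 0]
  ]
}}

```text
time_s: 20.9
eef_pos: [0.4897, -0.3011, 0.053]
ee_rot: [-0.0, 0.979, 0.206, 0.0]
wrist_force: [0.2, 0.5, 0.8]
finger_gap: 0.0601
```

Call:
{"fn": "step_arm", "kwargs": {
  "steps": [
    [[0, 0, -1], 0],
    [[0, 0, -3], 0],
    [[0, 0, -6], 0],
    [[0, 0, -9.5], 0],
    [[0, 0, -13], 0]
  ]
}}

```text
time_s: 21.4
eef_pos: [0.4896, -0.301, 0.1851]
ee_rot: [0.0, 0.979, 0.206, 0.0]
wrist_force: [0.0, 0.2, -0.1]
finger_gap: 0.0598
```

Call:
{"fn": "step_arm", "kwargs": {
  "steps": [
    [[-4, 0, -1], 0],
    [[-8, 0, -2], 0],
    [[-12, 0, -2], 0],
    [[-16, 2, -2], 0],
    [[-20, 4, -2], 0]
  ]
}}

```text
time_s: 21.9
eef_pos: [0.3215, -0.4192, 0.2043]
ee_rot: [0.001, 0.979, 0.206, 0.0]
wrist_force: [0.7, -0.1, 1.1]
finger_gap: 0.0598
```

```bash
python3 - <<'E'
from h import *
state()
a=capture("side");b=capture("top")
cv2.imwrite("pics/s13.png",a[:,:,::-1]);cv2.imwrite("pics/t13.png",b[:,:,::-1])
s=open("f1.py").read().split("t=cv2.imread")[0]; exec(s)
A=[]
for n,im in(("top",b),("side",a)):
    w=(340,180,420,260) if n=="top" else (285,235,365,315)
    ov(im[:,:,::-1],n,hs,ph,*w,5,"pics/x.png"); A.append(cv2.imread("pics/x.png"))
cv2.imwrite("pics/fin.png",np.hstack(A))
E
```

```text
t 21.9 rack [-0.6071  0.1285] z 0.20425062985894266 F(rx,ry,z) 0.06279776027844991 -0.6664729247723463 1.0659859870686237 M [ 0.0018 -0.0467  0.0161] gap 0.05979362098190182
hook [ 0.4891 -0.3005  0.4138] 
 [[ 0.1734 -0.2118]
 [ 0.2617  1.546 ]
 [ 0.4411  0.1472]
 [ 0.2012 -0.9649]
 [ 0.3951 -0.4742]]
rack [0.5527 0.1567 1.3977] 
 [[ 0.2477 -0.1809]
 [ 0.1381 -0.3107]
 [-0.0652  0.1415]
 [-0.7749 -0.0373]
 [ 0.5969 -0.528 ]
 [-0.3058  0.0458]]
eye [0.5493 0.1439 0.0596] [-0.0053  0.0754  0.0803 -0.0151]
eye in rack -0.013224393341720741 0.0012153703542014858Traceback (most recent call last):
  File "<stdin>", line 9, in <module>
TypeError: 'function' object is not subscriptable
```

View pics/t13.png

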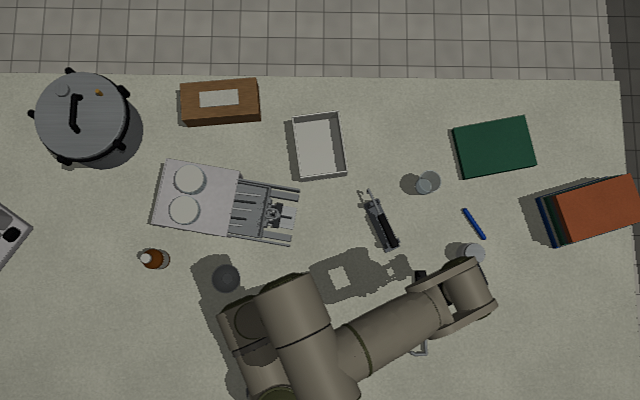

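View pics/s13.png

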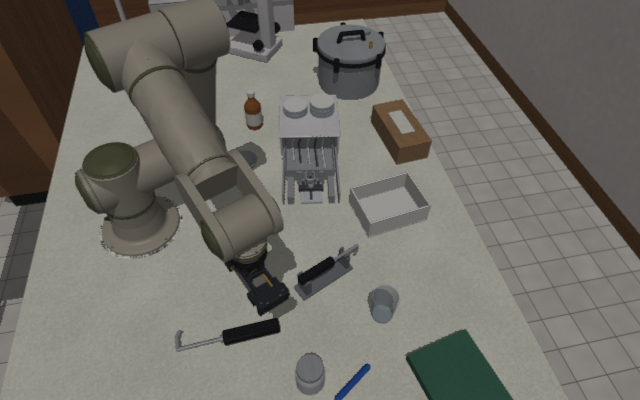

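The hook is back on its rest: (380,222) in top and (322,270) in side, as at the start. The tray is out and the bystanders look unmoved. I'll do a numeric check and a close look at the stop.

```bash
python3 - <<'E'
import cv2,numpy as np
g=lambda n:cv2.imread(f"pics/{n}.png")
s0,s1,t0,t1=g("side0"),g("s13"),g("top0"),g("t13")
for nm,a,b,(x0,y0,x1,y1) in [("hook t",t0,t1,(350,180,405,245)),("hook s",s0,s1,(292,240,362,300)),("tub",s0,s1,(345,170,435,240)),("bottle",s0,s1,(240,88,268,135)),("beaker",s0,s1,(362,280,405,326)),("jar s",s0,s1,(290,345,330,398)),("marker",s0,s1,(330,360,375,400)),("dish t",t0,t1,(205,260,245,296))]:
    A,B=[cv2.cvtColor(i[y0:y1,x0:x1],cv2.COLOR_BGR2GRAY).astype(np.float32) for i in(a,b)]
    print(nm,np.round(cv2.phaseCorrelate(A,B),2),np.round(np.abs(A-B).mean(),1))
k=lambda i,x0,y0,x1,y1:cv2.resize(i[y0:y1,x0:x1],(400,400),interpolation=cv2.INTER_CUBIC)
cv2.imwrite("pics/fin.png",np.hstack([k(t1,235,170,305,240),k(s1,275,130,345,200)]))
E
```

```text
Traceback (most recent call last):
ValueError: setting an array element with a sequence. The requested array has an inhomogeneous shape after 1 dimensions. The detected shape was (2,) + inhomogeneous part.
```

```bash
python3 - <<'E'
import cv2,numpy as np
g=lambda n:cv2.imread(f"pics/{n}.png")
s0,s1,t0,t1=g("side0"),g("s13"),g("top0"),g("t13")
for nm,a,b,(x0,y0,x1,y1) in [("hook t",t0,t1,(350,180,405,245)),("hook s",s0,s1,(292,240,362,300)),("tub",s0,s1,(345,170,435,240)),("bottle",s0,s1,(240,88,268,135)),("beaker",s0,s1,(362,280,405,326)),("jar s",s0,s1,(290,345,330,398)),("marker",s0,s1,(330,360,375,400)),("dish t",t0,t1,(205,260,245,296))]:
    A,B=[cv2.cvtColor(i[y0:y1,x0:x1],cv2.COLOR_BGR2GRAY).astype(np.float32) for i in(a,b)]
    print(nm,np.round(cv2.phaseCorrelate(A,B)[0],2),np.round(np.abs(A-B).mean(),1))
k=lambda i,x0,y0,x1,y1:cv2.resize(i[y0:y1,x0:x1],(400,400),interpolation=cv2.INTER_CUBIC)
cv2.imwrite("pics/fin.png",np.hstack([k(t1,235,170,305,240),k(s1,275,130,345,200)]))
E
```

```text
hook t [ 0.03 -0.02] 3.6
hook s [0.06 0.11] 3.3
tub [-0.02 -0.02] 2.6
bottle [-0.    0.05] 2.3
beaker [0.5 0. ] 2.4
jar s [-0.02  0.02] 2.4
marker [ 0.51 -0.01] 2.5
dish t [ 0.11 -0.07] 25.9
```

View pics/fin.png

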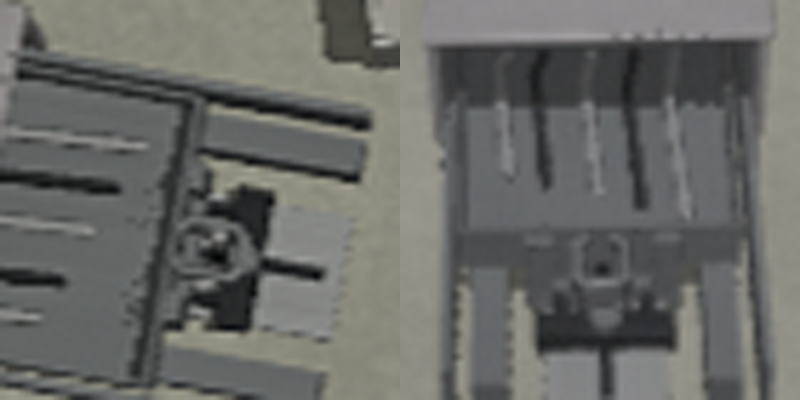

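The tray front lies against both prongs and sits square. Nothing else has moved by more than about half a pixel.

```bash
python3 -c "
from rig import ticket
print(ticket.finish_job())"
```

```text
the job is handed in; nothing more can be done
None
```

I drew the tray out with the hook until it bore on the stop, unhooked it, laid the hook back on its rest, and handed the job in at about 22 s. The hand-in gave no verdict.

- **Draw:** Sliding friction was about 2 N. I held about 10 N of wrist pull for more than 1 s, which works out to roughly 8 N on the stop. That is wrist force minus friction. The moment and position readings at the earlier 6 N hold suggested up to about 2 N more, still well under 16 N.
- **Unhooking:** I slackened slowly and lifted the nose out with no measurable contact.
- **Last pictures:**
  - The tray front lies square against both prongs and the eye is clear.
  - The hook is on its rest within 0.1 pixel of where it started.
  - The bystanders shifted by no more than about half a pixel (1–2 mm).
- **Less certain:**
  - The dish's picture differs more because the arm's shadow falls on it; its measured shift is about 0.1 pixel.
  - I could not measure the remaining tray-to-stop force once unhooked. I only saw the contact, and friction should leave about 2 N there.

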